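# Pull the blue tamper from its filling sleeve and stand it in the rinse cup

### The arm

A 7-joint arm with a two-finger parallel gripper is mounted at the origin on the work surface. World frame = base frame: x ahead of the robot, y to its left, z up, the work surface at z = 0. Lengths are in m, angles in rad, forces in N, time in s.
With the tool pointing down it reaches from about 0.425 to 0.875 m from the base axis. Payload 4.7 kg.
Tool frame: the origin (TCP) lies midway between the tips of the shut fingers; the grasp point (between the pads) lies 19 mm behind it; z points along the fingers, y is the direction in which the jaws open and shut (so a half turn about z gives the same grasp; the last joint's range is limited). The gripper opens to 87 mm and grips with 3 to 60 N. Pads are 19 mm wide; open, the fingers measure 117 mm over their backs; the gripper's body (75 mm by 190 mm) begins 51 mm behind the grasp point.
Start: joints at [-1.261, 0.321, -0.07, 1.45, 0.023, 1.371, -0.057], TCP at [0.19, 0.622, 0.186] pointing down, gripper open.
Joint ranges: [-2.86, 2.86], [-0.3, 2.09], [-1.38, 1.24], [0.06, 2.45], [-1.56, 4.7], [0.09, 2.05], [-2.69, 2.69]. Speed limits (rad/s): [2.57, 2.57, 3.14, 3.14, 3.14, 3.14, 3.14].

### API

Orientations are given as [roll, pitch, yaw] about the fixed x, y, z axes, in that order (R = Rz(yaw) Ry(pitch) Rx(roll)).
In Python, from cell import ctrl, read_camera, ticket, boxes_of, outline_of, place_of gives the robot as it stands. The module is installed in compiled form; this text tells all that it offers.
- The arm moves only by the shell command python3 -m creep 'ROWS' [OPENING] [FORCE]. ROWS is JSON, a list of rows, each a list of 6 numbers: the shift along the tool's x, y, z in m, then the turn, a rotation vector about the tool's x, y, z in rad. A call has 1 to 20 rows; each row shifts and turns the pose as measured when the row begins, along the tool's axes as they then stand; what a row does not reach is not made up. A row lasts 1/10 s, in which the tool goes at most 50 mm and 8.59 degrees, less where a joint would pass 70% of its speed; a pose out of reach is approached as far as the arm can. A call with a gripper value outside its range is refused whole. OPENING is the gripper command: -1 is shut, 1 is fully open, values between are in proportion, set as the call begins (- or left out, the last holds). The fingers move at their own pace and stop on an object; FORCE is the grip in N (left out, the last holds). Time passes only in rows, so rows that do not move let the fingers close. It gives the time, the measured TCP pose, the force and the opening at its end, in the units of the state.
- ctrl.observe(): the state, without advancing time (a new reading comes with each control period).
- read_camera(name): name is "scene" or "top" or "wrist"; returns a dict with "frame" (400x640x3 uint8, blue, green, red), "fx", "fy", "cx", "cy" (pixels), "k1" (the pictures are not rectified: a ray, as slopes to the right and down, at radius r is drawn at 1 + k1 r^2 times it, then the intrinsics apply), "pose" (4x4, takes a point from camera to world coordinates). Camera axes: x right, y up, looking along -z (the intrinsics and any distortion apply to the point x, -y, -z); pixel columns grow to the right and rows downward; lengths in m; the calibration is good to about 2 mm. A picture is of the moment at which its call begins. There is no depth.
- ticket.job_done(): hands the job in, once; it reports no verdict.
Trained networks look in a picture, given as the dict that the camera call returned (one of the last four; its "shot" number tells which), for a name from the list of things; names that differ only in an ending like _2 or _b are one class to them, and where a whole thing is asked for, a point or a joint stands for the part that bears it (a point fixed in the world has none). Each returns a list of dicts, best first, with "p" (0 to 1); they miss things now and then, are a little off and sometimes report something else, mostly with a low value. They report only what shows in the picture. A call takes as long as a camera call. They do not tell look-alikes from the thing itself.
- boxes_of(picture, query): "extent" ([centre column, centre row, width, height] in pixels, round what is visible of it).
- outline_of(picture, query): "region" (400x640 bool, what is visible of it) and "extent" ([centre column, centre row, width, height] in pixels, round what is visible of it).
- place_of(picture, query): "xy" ([column, row] in pixels: a listed point, or the origin of a listed thing).
The state is a dict: "t": time; "qpos": joint angles; "joint_velocities": joint speeds; "joint_torque": joint torques, N m; "tool_pos": TCP position; "ee_rot": TCP orientation; "force": force on the tool from outside, world axes, zero at the start; "ft_torque": the same for the moment, N m; "opening": finger opening in m.
Only numpy, scipy, OpenCV 4.12 (cv2) and the standard library are available. Lean on these libraries where they do the work, as an engineer would, in place of code of your own. Each camera call takes 0.05 s, during which the arm holds its last target. There are 200 camera calls.

### The job

The blue-knobbed tamper is finished with: draw it straight up, upright, until it is fully clear of its sleeve, then lower it foot-first into the open green rinse cup, right down to about the bottom before letting go. Leave the yellow-knobbed tamper in its own sleeve and the cup standing upright on the bench.

Things in the scene. Friction and masses are not known exactly. Their poses are not given: they have to be found in the camera images.
- blue_tamper: Loose upright tamper, 0.1 to 0.2 kg: steel shaft 16 mm in diameter, 80 mm long, topped by a round blue knob 30 mm in diameter, 24 mm high. Origin: centre of the shaft's lower end (foot); z runs up to the knob, whose middle is 92 mm from the origin. It starts 50 mm deep in a clear sleeve, foot 10 mm above the bench, 1.5 mm of play all round; 30 mm of shaft shows between sleeve and knob.
- blue_stand_mouth (a point): Centre of the open top of the clear sleeve holding the blue tamper, 60 mm above the bench; z points up along it. The sleeve is a vertical clear tube, 36 mm outside and 19 mm inside diameter, 50 mm long, on an aluminium base plate 85 x 85 x 10 mm fixed to the bench.
- cup: Loose open green plastic rinse cup, weighted to 0.35 kg, 60 mm outside and 54 mm inside diameter, 66 mm high, standing on the bench. Origin: centre of its underside, z up; the inner floor is 5 mm and the rim 66 mm above the origin. A tamper let go in it stands or leans on the rim, its knob above the rim.
- yellow_tamper: A second tamper of the same shape and size but with a yellow knob, standing in a second, identical stand; to be left alone. Origin and axes as for the blue tamper; its top is 114 mm above the bench.
There are look-alikes about, which are no part of the job. Leave any pink or red look-alike of the blue_tamper alone.

How it is judged:
On the way, in this order (a step that is already met when the one before it is completed fails the run):
1. the blue tamper is drawn straight up, upright (within 15 degrees) and over its sleeve (within 20 mm), until its foot is clear of the sleeve's mouth (z of blue_tamper in the frame of blue_stand_mouth above 0.003 m and horizontal distance between blue_tamper and blue_stand_mouth below 0.02 m and angle between blue_tamper's own z axis and vertical below 0.262 rad), for 0.05 s.
2. still held, its foot is lowered inside the cup to within 35 mm of the cup's inner floor (z of blue_tamper in the frame of cup below 0.04 m and horizontal distance between blue_tamper and cup below 0.03 m and contact force between the fingers and blue_tamper above 0.5 N), for 0.05 s.
At the end, for the whole second after the job is handed in: The blue tamper rests foot-down in the cup: foot within 30 mm of the cup's axis, at most 20 mm above its inner floor, leaning under 50 degrees. The cup stands on the bench, upright within 10 degrees. Both are at rest. The yellow tamper's foot is within 15 mm of its start (z of blue_tamper in the frame of cup between 0 and 0.025 m and horizontal distance between blue_tamper and cup below 0.03 m and angle between blue_tamper's own z axis and vertical below 0.9 rad and angle between cup's own z axis and vertical below 0.17 rad and height (world z) of cup below 0.01 m and linear speed of each of blue_tamper, cup below 0.03 m/s and distance of yellow_tamper from where it was at the start of the episode below 0.015 m); the robot touches nothing.
It fails at once if the yellow tamper is disturbed (its foot moves more than 15 mm from where it began) (distance of yellow_tamper from where it was at the start of the episode above 0.015 m).
It also fails if it takes over 42 s, if anything falls off the work surface, if the arm or the gripper's body presses on something with over 40 N, if the wrist force passes 120 N, or if a joint passes its speed limit or range.

## Working session

There is one attempt and no reset: what is moved stays moved. The work goes in short steps, Python scripts to look and compute and a shell command to move; the robot and the scene stay as the last step left them, time stands still between calls to the robot, and variables do not carry over. Pictures are saved under pics/ and viewed, about 8 in all and at most 12, crops included, and the job is handed in when it is done.

```bash
mkdir -p pics
cat > h.py <<'E'
import numpy as np, cv2
from cell import ctrl, read_camera, ticket, boxes_of, outline_of, place_of
def ray(c,u,v):
    K=np.array([[c["fx"],0,c["cx"]],[0,c["fy"],c["cy"]],[0,0,1]])
    p=cv2.undistortPoints(np.array([[[u,v]]],float),K,np.array([c["k1"],0,0,0]))[0,0]
    P=np.array(c["pose"]); return P[:3,3],P[:3,:3]@np.array([p[0],-p[1],-1])
def at_z(c,u,v,z):
    o,d=ray(c,u,v); return o+d*(z-o[2])/d[2]
def tri(cs,uvs):
    A=np.zeros((3,3));b=np.zeros(3)
    for c,(u,v) in zip(cs,uvs):
        o,d=ray(c,u,v); d/=np.linalg.norm(d); M=np.eye(3)-np.outer(d,d); A+=M;b+=M@o
    return np.linalg.solve(A,b)
def proj(c,X):
    P=np.array(c["pose"]); x=P[:3,:3].T@(np.array(X)-P[:3,3]); a=np.array([x[0],-x[1]])/-x[2]; a*=1+c["k1"]*(a@a)
    return a*[c["fx"],c["fy"]]+[c["cx"],c["cy"]]
E
python3 - <<'E'
from h import *
print(ctrl.observe())
for n in("scene","top"):
    c=read_camera(n); cv2.imwrite(f"pics/{n}0.png",c["frame"])
    print(n,c["fx"],c["k1"],np.round(c["pose"],3).tolist())
    for q in("blue_tamper","cup","yellow_tamper","blue_stand_mouth"):
        for r in place_of(c,q): print(q,"place",round(r["p"],2),np.round(r["xy"],1))
        for r in boxes_of(c,q): print(q,"box",round(r["p"],2),np.round(r["extent"],1))
E
```

```text
{'t': 0.0, 'qpos': array([-1.260932  ,  0.32183717, -0.07009917,  1.45171171,  0.02260489,
        1.37078541, -0.05687855]), 'joint_velocities': array([ 0.00066886,  0.00185516, -0.00055749, -0.00075854, -0.00125665,
       -0.00063486,  0.00147918]), 'joint_torque': array([-7.76639672e-05, -4.91296971e+01, -4.03763736e-01, -3.12533462e+01,
       -6.39255135e-02,  4.40199778e-02,  1.83264392e-04]), 'tool_pos': array([0.18931437, 0.62115069, 0.18463407]), 'ee_rot': array([-3.13964093e+00,  9.97456363e-05,  2.84589594e+00]), 'force': array([-0.10963845, -0.06823857,  0.24727219]), 'ft_torque': array([0.05785555, 0.04446126, 0.02156228]), 'opening': 0.08696528353186458}
scene 474.95563912756444 0.0062636960575274195 [[0.725, -0.37, 0.581, 1.123], [0.689, 0.369, -0.624, -0.648], [0.017, 0.853, 0.522, 0.641], [0.0, 0.0, 0.0, 1.0]]
blue_tamper place 0.84 [348.4 225.1]
blue_tamper place 0.72 [297.3 221.1]
blue_tamper place 0.66 [297.2 267.8]
blue_tamper place 0.63 [268.3 254.2]
blue_tamper box 0.78 [296.4 247.1  15.3  40.4]
blue_tamper box 0.74 [349.1 204.6  13.   41.3]
blue_tamper box 0.
[... 378 characters left out ...]
0.017, -0.005], [-0.017, 0.119, 0.993, 0.761], [0.0, 0.0, 0.0, 1.0]]
blue_tamper place 0.8 [319.  244.6]
blue_tamper place 0.68 [329.2 188.8]
blue_tamper place 0.62 [384.2 182.1]
blue_tamper place 0.61 [282.7 197.6]
blue_tamper box 0.85 [398.2 219.1  21.3  20.3]
blue_tamper box 0.78 [273.3 190.8  14.2  22.5]
blue_tamper box 0.67 [322.4 243.8  17.5  15.9]
blue_tamper box 0.65 [331.7 182.6  19.6  24.1]
blue_tamper box 0.59 [388.9 174.5  16.9  25.6]
cup place 0.74 [210.4 189.9]
cup box 0.72 [204.4 183.6  38.8  39.5]
yellow_tamper place 0.94 [476.1 194.3]
yellow_tamper box 0.57 [493.1 187.9  29.   19.1]
blue_stand_mouth place 0.82 [328.  188.3]
blue_stand_mouth box 0.95 [330.8 193.1  65.   55.8]
```

View pics/scene0.png

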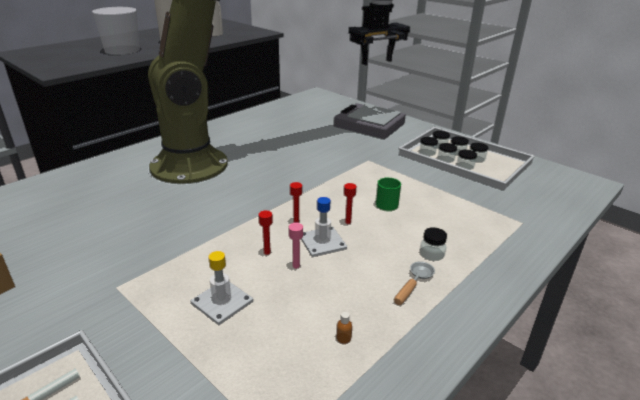

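View pics/top0.png

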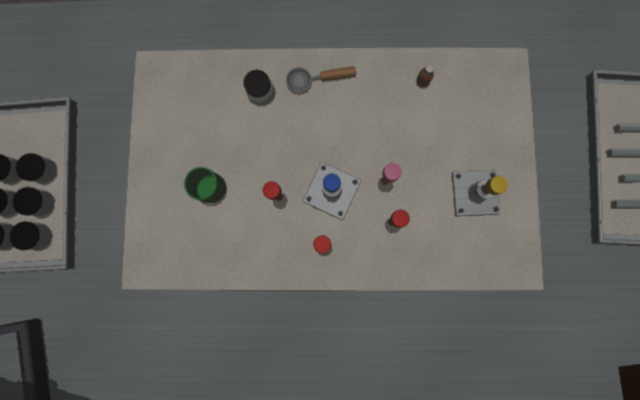

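The blue tamper's knob is at top (332,183) and scene (323,204). Red and pink look-alikes surround it at top (272,190), (322,245), (400,218) and (392,172). The cup is at top (204,184) and scene (388,194), and yellow is at top (499,185). I'll measure positions from colour blobs next.

```bash
cat >> h.py <<'E'
def blobs(c,lo,hi,smin=120,vmin=50,amin=25):
    h=cv2.cvtColor(c["frame"],cv2.COLOR_BGR2HSV); m=((h[...,0]>=lo)&(h[...,0]<=hi)&(h[...,1]>=smin)&(h[...,2]>=vmin)).astype(np.uint8)
    n,_,st,ce=cv2.connectedComponentsWithStats(m)
    return [(st[i,4],*np.round(ce[i],1),*st[i,:4]) for i in range(1,n) if st[i,4]>=amin]
E
python3 - <<'E'
from h import *
S=read_camera("scene");T=read_camera("top")
for nm,lo,hi in(("blue",105,130),("green",45,85),("yellow",20,33),("red",0,8),("pink",165,179)):
    for c,n in((S,"s"),(T,"t")):
        for b in blobs(c,lo,hi,100 if nm!="pink" else 60): print(nm,n,b)
for nm,uv,z in(("redA",(272,190),.1),("redB",(322,244.5),.1),("redC",(400,218),.1),("pink",(392,172.5),.1),("blue",(332,183),.1),("mouthnet",(328,188.3),.06)):
    print(nm,at_z(T,*uv,z).round(4))
print("mouth tri",tri([S,T],[(319.5,220.1),(328,188.3)]).round(4),"cup net",tri([S,T],[(388.8,205.4),(210.4,189.9)]).round(4))
for n,c in(("scene",S),("top",T)):
    print(n,[r for r in place_of(c,"cup")])
o=[]
for c,u,v,w in((T,332,187,80),(S,322,225,60),(T,204,184,50),(S,388,194,50)):
    o.append(cv2.resize(c["frame"][v-w//2:v+w//2,u-w//2:u+w//2],(390,290),interpolation=cv2.INTER_CUBIC))
cv2.imwrite("pics/crop1.png",np.vstack([np.hstack(o[:2]),np.hstack(o[2:])]))
E
```

```text
blue s (np.int32(171), np.float64(323.3), np.float64(204.1), np.int32(317), np.int32(197), np.int32(13), np.int32(16))
blue t (np.int32(235), np.float64(331.3), np.float64(182.2), np.int32(323), np.int32(174), np.int32(17), np.int32(18))
green s (np.int32(657), np.float64(387.8), np.float64(193.5), np.int32(376), np.int32(178), np.int32(25), np.int32(32))
green t (np.int32(388), np.float64(206.2), np.float64(186.5), np.int32(187), np.int32(170), np.int32(30), np.int32(30))
yellow s (np.int32(41), np.float64(374.5), np.float64(32.8), np.int32(365), np.int32(31), np.int32(22), np.int32(5))
yellow s (np.int32(281), np.float64(216.8), np.float64(260.1), np.int32(208), np.int32(251), np.int32(18), np.int32(20))
yellow t (np.int32(305), np.float64(496.9), np.float64(184.9), np.int32(486), np.int32(176), np.int32(22), np.int32(18))
red s (np.int32(271), np.float64(295.7), np.float64(197.2), np.int32(290), np.int32(182), np.int32(12), np.int32(40))
red s (np.int32(291), np.float64(349.0), np.float64(199.5), np.int32(344), np.int32(183), np.int32(13), np.int32(41))
red s (np.int32(342), np.fl
[... 315 characters left out ...]
.int32(18))
red t (np.int32(247), np.float64(321.8), np.float64(244.2), np.int32(313), np.int32(236), np.int32(18), np.int32(18))
pink s (np.int32(423), np.float64(295.7), np.float64(241.2), np.int32(289), np.int32(221), np.int32(14), np.int32(48))
pink t (np.int32(290), np.float64(390.9), np.float64(172.8), np.int32(382), np.int32(163), np.int32(19), np.int32(22))
redA [0.5272 0.0965 0.1   ]
redB [0.4361 0.0121 0.1   ]
redC [ 0.4798 -0.1174  0.1   ]
pink [ 0.5566 -0.1057  0.1   ]
blue [ 0.5389 -0.0046  0.1   ]
mouthnet [0.5356 0.0026 0.06  ]
mouth tri [ 0.5328 -0.0007  0.0568] cup net [ 0.5449  0.237  -0.0059]
scene [{'xy': [387.2, 205.4], 'p': 0.83}]
top [{'xy': [213.4, 188.3], 'p': 0.92}]
```

View pics/crop1.png

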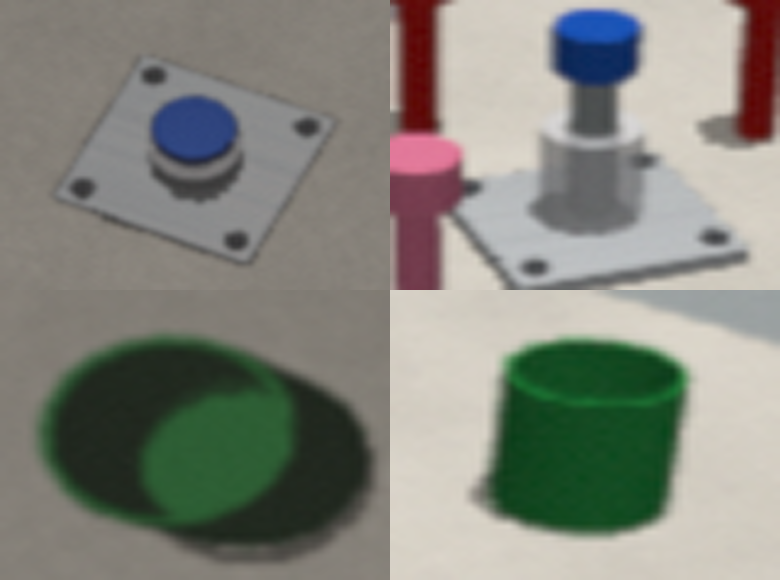

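The blue tamper stands upright in its sleeve, and the cup is open with its rim centred near top (200.5,183.1) and scene (389.2,183.2). Nothing lies within about 85 mm of the blue knob.

```bash
cat >> h.py <<'E'
from scipy.spatial.transform import Rotation
def togo(X):
    s=ctrl.observe(); R=Rotation.from_euler("xyz",s["ee_rot"]).as_matrix()
    tilt=Rotation.from_matrix(R.T@Rotation.from_euler("xyz",[np.pi,0,s["ee_rot"][2]]).as_matrix()).as_rotvec()
    return np.round(R.T@(np.array(X)-s["tool_pos"]),4),tilt.round(4)
E
python3 - <<'E'
from h import *
S=read_camera("scene");T=read_camera("top")
k=tri([S,T],[(323.3,204.1),(331.3,182.2)]); c=tri([S,T],[(389.2,183.2),(200.5,183.1)])
print("knob",k,"cup rim",c,at_z(T,200.5,183.1,.066),at_z(S,389.2,183.2,.066),at_z(T,331.3,182.2,.11),at_z(S,323.3,204.1,.102))
print(togo([k[0],k[1],.20]))
E
```

```text
knob [ 0.53968501 -0.00360657  0.1022684 ] cup rim [0.54555769 0.23164009 0.06299019] [0.54462038 0.23012583 0.066     ] [0.54878787 0.22780438 0.066     ] [ 0.53868333 -0.00341042  0.11      ] [ 0.5392227  -0.00354115  0.102     ]
(array([-0.5173, -0.4962, -0.0142]), array([0.0001, 0.    , 0.    ]))
```

```bash
python3 -m creep '[[-0.028,-0.027,-0.001,0,0,0],[-0.028,-0.027,-0.001,0,0,0],[-0.028,-0.027,-0.001,0,0,0],[-0.028,-0.027,-0.001,0,0,0],[-0.028,-0.027,-0.001,0,0,0],[-0.028,-0.027,-0.001,0,0,0],[-0.028,-0.027,-0.001,0,0,0],[-0.028,-0.027,-0.001,0,0,0],[-0.028,-0.027,-0.001,0,0,0],[-0.028,-0.027,-0.001,0,0,0],[-0.028,-0.027,-0.001,0,0,0],[-0.028,-0.027,-0.001,0,0,0],[-0.028,-0.027,-0.001,0,0,0],[-0.028,-0.027,-0.001,0,0,0],[-0.028,-0.027,-0.001,0,0,0],[-0.028,-0.027,-0.001,0,0,0],[-0.028,-0.027,-0.001,0,0,0],[0,0,0,0,0,0]]' 0.3; python3 -c "
from h import *
print(togo([.539,-.0035,.19]))"
```

```text
t: 3.0
tool_pos: [0.5236, 0.0224, 0.2035]
ee_rot: [3.133, 0.005, 2.85]
force: [0.1, 0.7, 0.3]
opening: 0.0565
(array([-0.0221, -0.0205,  0.0134]), array([0.009 , 0.0046, 0.    ]))
```

```bash
python3 -m creep '[[-0.012,-0.011,0.006,0.004,0.002,0],[-0.010,-0.010,0.006,0.004,0.002,0],[0,0,0,0,0,0],[0,0,0,0,0,0]]' 0.3
python3 - <<'E'
from h import *
print(togo([.539,-.0035,.19]))
w=read_camera("wrist");S=read_camera("scene");T=read_camera("top")
print(np.round(w["pose"],3).tolist())
b=blobs(w,105,130,100,40); print(b)
bs=blobs(S,105,130,100); bt=blobs(T,105,130,100); print(bs,bt)
for X in([.539,-.0035,.114],[.539,-.0035,.102],[.546,.230,.066]): print(proj(w,X))
for x in b: print(at_z(w,x[1],x[2],.108))
for r in place_of(w,"blue_stand_mouth"): print(r, at_z(w,*r["xy"],.06))
cv2.imwrite("pics/w1.png",w["frame"])
E
```

```text
t: 3.4
tool_pos: [0.539, -0.004, 0.1917]
ee_rot: [3.139, 0.0, 2.848]
force: [0.2, 1.4, -0.0]
opening: 0.0562
(array([0.0002, 0.0005, 0.0017]), array([0.0026, 0.0005, 0.    ]))
[[0.289, -0.922, -0.258, 0.469], [0.957, 0.279, 0.077, 0.017], [0.002, -0.269, 0.963, 0.39], [0.0, 0.0, 0.0, 1.0]]
[(np.int32(1052), np.float64(320.5), np.float64(186.5), np.int32(304), np.int32(167), np.int32(34), np.int32(39))]
[(np.int32(164), np.float64(323.4), np.float64(204.4), np.int32(318), np.int32(197), np.int32(12), np.int32(16))] []
[320.29625354 191.00959097]
[320.25347957 187.28449504]
[574.63763331 110.70779338]
[ 0.53697278 -0.00269796  0.108     ]
```

View pics/w1.png

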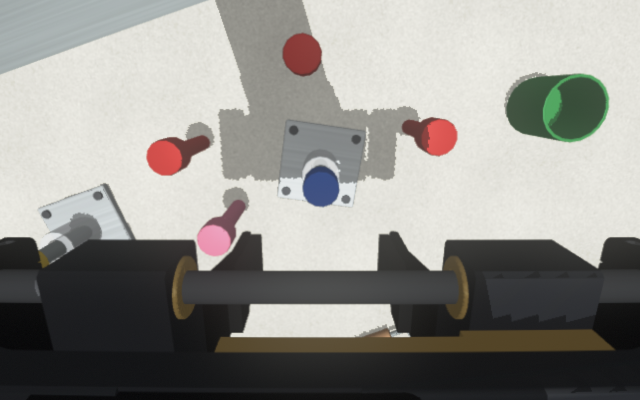

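The knob at wrist (320,186) matches the prediction to about 1 mm. The fingers straddle it and the path down is free, so I'll descend.

```bash
python3 -m creep '[[0,0,0.018,0,0,0],[0,0,0.018,0,0,0],[0,0,0.018,0,0,0],[0,0,0.018,0,0,0],[0,0,0.018,0,0,0],[0,0,0.012,0,0,0],[0,0,0.004,0,0,0],[0,0,0,0,0,0]]' 0.3; python3 -c "
from h import *
print(togo([.538,-.0035,.083]))"
```

```text
t: 4.4
tool_pos: [0.5407, 0.0031, 0.0856]
ee_rot: [3.133, 0.006, 2.858]
force: [0.1, 0.2, 0.1]
opening: 0.0567
(array([ 0.0007, -0.0071,  0.0025]), array([0.009 , 0.0056, 0.    ]))
```

```bash
python3 -m creep '[[0.0005,-0.007,0.0025,0.009,0.005,0],[0,0,0,0,0,0]]' 0.3; python3 -c "
from h import *
print(togo([.538,-.0035,.083]))"
```

```text
t: 4.6
tool_pos: [0.539, -0.0038, 0.0842]
ee_rot: [3.141, 0.002, 2.858]
force: [-0.3, 0.0, 0.5]
opening: 0.0564
(array([ 0.0011, -0.    ,  0.0012]), array([0.0001, 0.0021, 0.    ]))
```

Now I'll close the gripper.

```bash
python3 -m creep '[[0.001,0,0.001,0,0.002,0],[0,0,0,0,0,0],[0,0,0,0,0,0],[0,0,0,0,0,0],[0,0,0,0,0,0],[0,0,0,0,0,0]]' -1 25; python3 -c "
from h import *
print(ctrl.observe()['force'],togo([.538,-.0035,.083]))"
```

```text
t: 5.2
tool_pos: [0.5394, -0.0036, 0.085]
ee_rot: [3.14, 0.003, 2.857]
force: [-0.2, 0.1, 0.4]
opening: 0.0166
[-0.17474794  0.0810018   0.40300758] (array([ 0.0014, -0.0003,  0.002 ]), array([0.0019, 0.0028, 0.    ]))
```

Run:
```python
from h import *
w=read_camera("wrist");S=read_camera("scene")
print(ctrl.observe()["opening"],blobs(S,105,130,100),blobs(w,105,130,100,40))
a=cv2.resize(S["frame"][150:270,260:400],(700,600),interpolation=cv2.INTER_CUBIC)
cv2.imwrite("pics/g1.png",a)
cv2.imwrite("pics/g1w.png",cv2.resize(w["frame"][120:340,160:480],(640,440)))
```

```text
0.00845499389753108 [(np.int32(158), np.float64(323.6), np.float64(204.6), np.int32(318), np.int32(197), np.int32(12), np.int32(16))] [(np.int32(2408), np.float64(320.3), np.float64(233.4), np.int32(293), np.int32(203), np.int32(55), np.int32(64))]
```

View pics/g1.png

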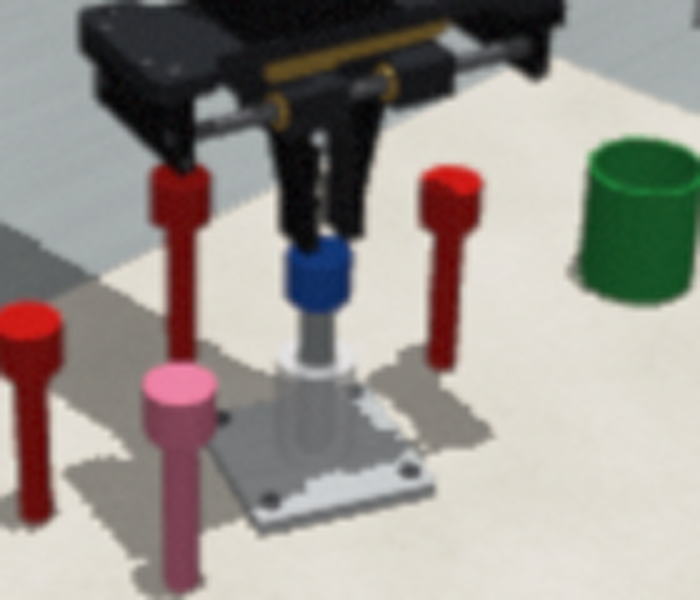

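The scene crop shows the fingertips ending near scene pixel (323,198), behind or above the knob. They closed on nothing, and the knob hasn't moved. I'll look from the wrist.

View pics/g1w.png

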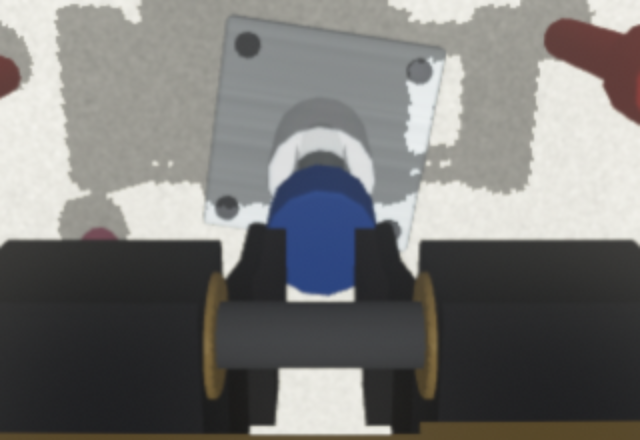

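Run:
```python
from h import *
w=read_camera("wrist");S=read_camera("scene");T=read_camera("top")
s=ctrl.observe(); print(s)
R=Rotation.from_euler("xyz",s["ee_rot"]).as_matrix(); p=s["tool_pos"]
for n,c in(("w",w),("S",S),("T",T)): print(n,"tcp",proj(c,p).round(1),"knobtop",proj(c,[.539,-.0035,.114]).round(1),"knobmid",proj(c,[.539,-.0035,.102]).round(1))
P=np.array(w["pose"]);print("cam in tool",R.T@(P[:3,3]-p))
cv2.imwrite("pics/g2t.png",cv2.resize(T["frame"][120:240,260:400],(700,600),interpolation=cv2.INTER_CUBIC))
```

```text
{'t': 5.45, 'qpos': array([-0.5539545 ,  0.17043115,  0.56366476,  1.87382345, -0.1018363 ,
        1.12221451,  1.3338376 ]), 'joint_velocities': array([ 0.00132585,  0.000171  ,  0.00091404,  0.00036351, -0.00113194,
       -0.00136401,  0.00085164]), 'joint_torque': array([-4.36271102e-04, -3.27891970e+01,  2.90481448e+00, -2.86267108e+01,
        2.26102746e-02,  6.88740285e-02, -1.58739194e-04]), 'tool_pos': array([ 0.53940026, -0.00361301,  0.08488882]), 'ee_rot': array([3.13978090e+00, 2.71500007e-03, 2.85748681e+00]), 'force': array([ 0.08754396, -0.43792123, -0.66140485]), 'ft_torque': array([-0.01378772, -0.02512447,  0.04036753]), 'opening': 0.0021338300265458525}
w tcp [319.8 225.2] knobtop [319.9 244.5] knobmid [319.9 235.6]
S tcp [323.2 210.8] knobtop [323.4 199.3] knobmid [323.2 204.1]
T tcp [331.5 184.1] knobtop [331.3 181.6] knobmid [331.4 182.8]
cam in tool [ 7.30551986e-02  1.50957044e-04 -1.98331688e-01]
```

Run:
```python
from h import *
w=read_camera("wrist");S=read_camera("scene")
a=cv2.resize(S["frame"][170:230,280:360],(640,480)[::1],interpolation=cv2.INTER_CUBIC)[:,120:520]
b=cv2.resize(w["frame"][160:310,270:370],(400,600),interpolation=cv2.INTER_CUBIC)
a=cv2.copyMakeBorder(a,0,120,0,0,cv2.BORDER_CONSTANT)
cv2.imwrite("pics/g3.png",np.hstack([a,b])); print(ctrl.observe()["opening"])
```

```text
0.00066898437601413
```

View pics/g3.png

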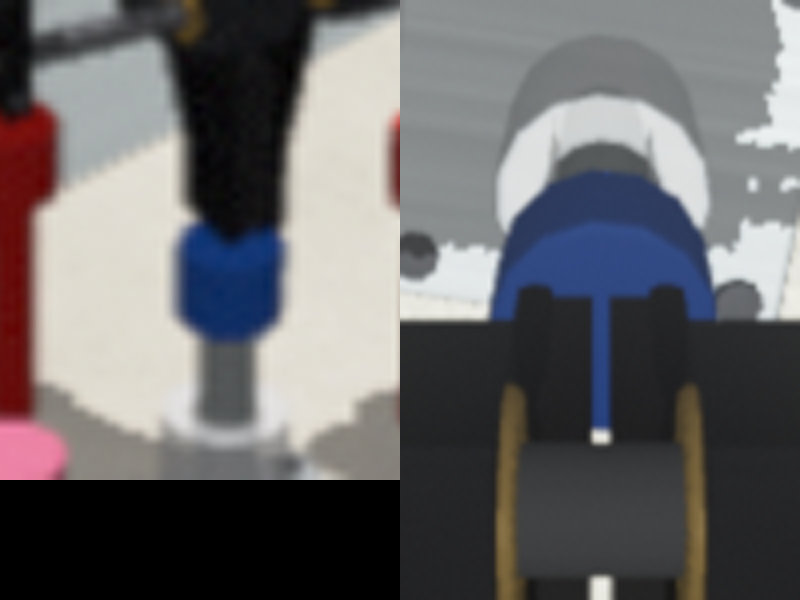

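The shut fingers sit on top of the knob, with their lower edge at scene (324,200), which is where the knob's top projects. So the real tips are about 30 mm higher than the reported TCP. I'll triangulate this.

```bash
python3 - <<'E'
from h import *
w=read_camera("wrist");S=read_camera("scene")
for z in(.085,.1,.115,.12): print(z,at_z(w,320,232,z).round(4),at_z(S,324,200,z).round(4),at_z(S,321,199,z).round(4))
print(tri([w,S],[(320,232),(324,200)]))
E
python3 -m creep '[[0,0,-0.006,0,0,0],[0,0,0,0,0,0],[0,0,0,0,0,0],[0,0,0,0,0,0]]' 0.3
```

```text
0.085 [ 0.5434 -0.0047  0.085 ] [0.51   0.0307 0.085 ] [0.5022 0.0291 0.085 ]
0.1 [ 0.5377 -0.0031  0.1   ] [0.5265 0.0124 0.1   ] [0.519  0.0108 0.1   ]
0.115 [ 0.5321 -0.0015  0.115 ] [ 0.543  -0.0059  0.115 ] [ 0.5357 -0.0074  0.115 ]
0.12 [ 0.5302 -0.0009  0.12  ] [ 0.5486 -0.012   0.12  ] [ 0.5413 -0.0135  0.12  ]
[ 0.53570044 -0.00066615  0.10919385]
t: 6.05
tool_pos: [0.5396, -0.0036, 0.0917]
ee_rot: [3.14, 0.003, 2.857]
force: [-0.1, 0.4, 0.4]
opening: 0.0244
```

Both views put the tips at about z = 0.115, centred on the knob in x and y. So the real finger reach is about 30 mm short of the reported TCP, and I'll aim for a reported z of about 0.053.

```bash
python3 -m creep '[[0,0,0,0,0,0],[0,0,0,0,0,0],[0,0,0,0,0,0],[0,0,0.008,0,0.001,0],[0,0,0.008,0,0.001,0],[0,0,0.006,0,0,0],[0,0,0,0,0,0]]' 0.3; python3 -c "
from h import *
print(togo([.539,-.0035,.053]))"
```

```text
t: 6.75
tool_pos: [0.539, -0.0035, 0.067]
ee_rot: [3.14, -0.0, 2.858]
force: [-0.7, -0.3, 0.5]
opening: 0.0567
(array([-0.   ,  0.   ,  0.014]), array([ 0.0015, -0.0002, -0.    ]))
```

```bash
python3 -m creep '[[0,0,0.007,0,0,0],[0,0,0.006,0,0,0],[0,0,0.001,0,0,0]]' 0.3
python3 - <<'E'
from h import *
print(togo([.539,-.0035,.053]))
w=read_camera("wrist");S=read_camera("scene")
a=cv2.resize(S["frame"][165:240,280:360],(480,450),interpolation=cv2.INTER_CUBIC)
b=cv2.resize(w["frame"][150:350,260:380],(270,450),interpolation=cv2.INTER_CUBIC)
cv2.imwrite("pics/g4.png",np.hstack([a,b]))
E
```

```text
t: 7.05
tool_pos: [0.5388, -0.0036, 0.0515]
ee_rot: [3.14, -0.001, 2.858]
force: [0.4, 0.0, 0.3]
opening: 0.0569
(array([-0.0002,  0.0001, -0.0015]), array([ 0.0011, -0.0007, -0.    ]))
```

View pics/g4.png

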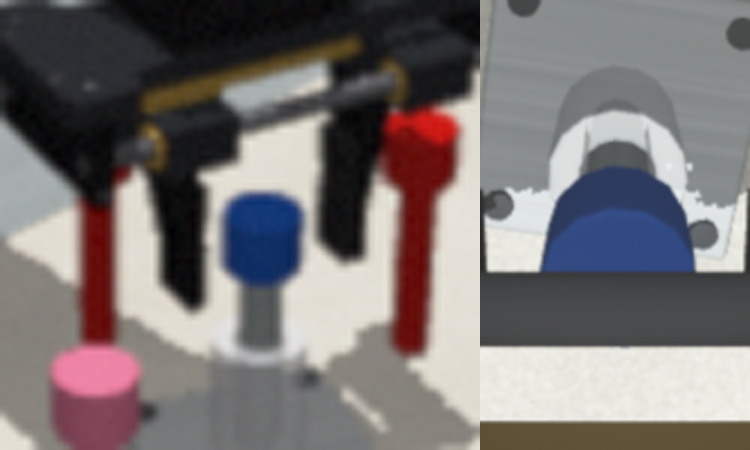

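The open fingers now straddle the knob, with tips at scene (313,216) and (339,208), their middle at about knob-bottom height. I'll close.

```bash
python3 -m creep '[[0,0,0,0,0,0],[0,0,0,0,0,0],[0,0,0,0,0,0],[0,0,0,0,0,0],[0,0,0,0,0,0],[0,0,0,0,0,0],[0,0,0,0,0,0]]' -1 25; python3 -c "
from h import *
print(ctrl.observe()['force'],togo([.539,-.0035,.053]))"
```

```text
t: 7.85
tool_pos: [0.54, -0.0035, 0.053]
ee_rot: [3.139, 0.002, 2.858]
force: [-0.3, -0.0, -0.4]
opening: 0.029
[-0.33855144 -0.0026915  -0.36643599] (array([ 0.0009, -0.0002,  0.    ]), array([0.0024, 0.0016, 0.    ]))
```

Gripped, with the opening at 29 mm. I'll lift slowly, correcting as it goes.

```bash
python3 -m creep '[[0,0,-0.008,0.001,0,0],[0,0,-0.008,0,0,0],[0,0,-0.008,0,0,0]]'; python3 -c "
from h import *
print(ctrl.observe()['force'],togo([.540,-.0035,.12]))"
```

```text
t: 8.15
tool_pos: [0.5387, -0.0037, 0.0775]
ee_rot: [-3.141, -0.001, 2.857]
force: [0.6, 0.1, -1.7]
opening: 0.0292
[ 0.5588678   0.09761313 -1.71455753] (array([-0.0012,  0.0006, -0.0425]), array([-0.0002, -0.0009,  0.    ]))
```

```bash
python3 -m creep '[[-0.0005,0,-0.009,0,0,0],[-0.0005,0,-0.009,0,0,0],[0,0,-0.009,0,0,0],[0,0,-0.008,0,0,0],[0,0,0,0,0,0]]'; python3 -c "
from h import *
print(ctrl.observe()['force'],togo([.540,-.0035,.195]))"
```

```text
t: 8.65
tool_pos: [0.5414, -0.004, 0.1184]
ee_rot: [3.139, 0.003, 2.857]
force: [0.4, 0.1, -1.5]
opening: 0.0294
[ 0.43683533  0.09975336 -1.47540769] (array([ 0.0012,  0.0002, -0.0766]), array([0.0022, 0.0031, 0.    ]))
```

```bash
python3 -m creep '[[0,0,-0.012,0,0.002,0],[0,0,-0.012,0,0,0],[0,0,-0.012,0,0,0],[0,0,-0.012,0,0,0],[0,0,-0.012,0,0,0],[0,0,-0.010,0,0,0],[0,0,0,0,0,0]]'
python3 - <<'E'
from h import *
w=read_camera("wrist");S=read_camera("scene")
print(ctrl.observe()['force'],togo([.546,.230,.195]),ctrl.observe()["tool_pos"])
print(blobs(S,105,130,100),blobs(S,45,85,100))
cv2.imwrite("pics/h1.png",np.hstack([cv2.resize(S["frame"][140:260,250:410],(400,300)),cv2.resize(w["frame"],(400,300))]))
E
```

```text
t: 9.35
tool_pos: [0.5414, -0.0042, 0.1952]
ee_rot: [3.139, 0.002, 2.857]
force: [0.5, 0.3, -0.7]
opening: 0.0292
[-0.07088519  0.67563693 -1.2200317 ] (array([ 0.0605,  0.2264, -0.0011]), array([ 0.0015, -0.0006, -0.    ])) [ 0.5404736  -0.00422063  0.19355652]
[(np.int32(170), np.float64(326.6), np.float64(144.2), np.int32(321), np.int32(137), np.int32(12), np.int32(16))] [(np.int32(656), np.float64(387.8), np.float64(193.4), np.int32(376), np.int32(178), np.int32(25), np.int32(32))]
```

View pics/h1.png

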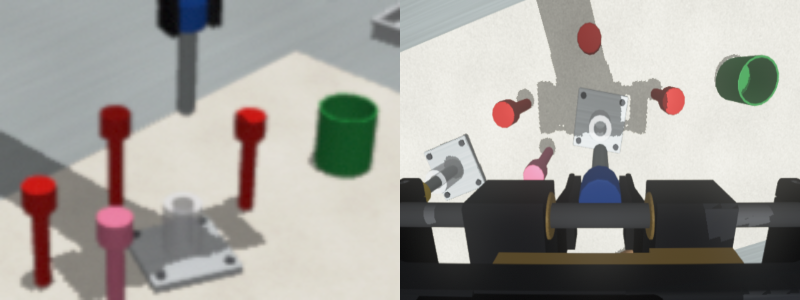

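The tamper hangs upright, foot near scene (324,184), well above the empty sleeve. Nothing else has moved. Now across to the cup.

```bash
python3 -m creep '[[0.004,0.015,0,0,0,0],[0.005,0.019,0,0,0,0],[0.005,0.019,0,0,0,0],[0.005,0.019,0,0,0,0],[0.005,0.019,0,0,0,0],[0.005,0.019,0,0,0,0],[0.005,0.019,0,0,0,0],[0.005,0.019,0,0,0,0],[0.005,0.019,0,0,0,0],[0.005,0.019,0,0,0,0],[0.005,0.019,0,0,0,0],[0.004,0.015,0,0,0,0],[0,0,0,0,0,0]]'; python3 -c "
from h import *
print(togo([.546,.230,.195]))"
```

```text
t: 10.75
tool_pos: [0.5359, 0.2479, 0.1822]
ee_rot: [-3.137, -0.019, 2.866]
force: [-0.9, -0.2, -1.1]
opening: 0.0296
(array([-0.0143, -0.0146, -0.013 ]), array([-0.0051, -0.0192,  0.    ]))
```

```bash
python3 -m creep '[[-0.007,-0.007,0,-0.003,-0.010,0],[-0.007,-0.007,0,-0.002,-0.009,0],[0,0,0,0,0,0],[0,0,0,0,0,0]]'
python3 - <<'E'
from h import *
w=read_camera("wrist");S=read_camera("scene");T=read_camera("top")
s=ctrl.observe();print(s["tool_pos"],s["force"],togo([.546,.230,.195]))
print(blobs(S,105,130,100),blobs(S,45,85,100),blobs(T,45,85,100))
o=s["tool_pos"]
for z in(.0,.066):
  print(z,"cup proj",[proj(c,[.546,.230,z]).round(1) for c in(w,S,T)])
print("foot proj",[proj(c,[o[0],o[1],o[2]-.043]).round(1) for c in(w,S)])
for n,c in(("w",w),("S",S)): print(n,[(r["p"],r["xy"]) for r in place_of(c,"blue_tamper")],[(r["p"],r["xy"]) for r in place_of(c,"cup")])
cv2.imwrite("pics/h2.png",np.hstack([cv2.resize(S["frame"][120:240,330:450],(400,400),interpolation=cv2.INTER_CUBIC),cv2.resize(w["frame"][50:250,220:420],(400,400),interpolation=cv2.INTER_CUBIC)]))
E
```

```text
t: 11.15
tool_pos: [0.5471, 0.2248, 0.1819]
ee_rot: [-3.139, 0.002, 2.861]
force: [0.7, -0.2, -1.6]
opening: 0.0295
[0.54696842 0.22567196 0.18188902] [ 0.1459856   0.14767892 -0.89032125] (array([ 0.0021,  0.0039, -0.0131]), array([-0.0023,  0.0021, -0.    ]))
[(np.int32(114), np.float64(396.5), np.float64(121.1), np.int32(392), np.int32(115), np.int32(10), np.int32(14))] [(np.int32(655), np.float64(387.8), np.float64(193.8), np.int32(376), np.int32(178), np.int32(24), np.int32(32))] [(np.int32(151), np.float64(210.9), np.float64(185.9), np.int32(205), np.int32(172), np.int32(11), np.int32(27))]
0.0 cup proj [array([324.8, 163.7]), array([386.4, 205. ]), array([211.7, 187.6])]
0.066 cup proj [array([325.5, 177.4]), array([388.8, 182.5]), array([200.6, 182.3])]
foot proj [array([321.2, 203.4]), array([390.9, 156.8])]
w [(0.74, [8.3, 192.8]), (0.65, [50.3, 250.1]), (0.59, [203.5, 182.3]), (0.58, [320.8, 203.1]), (0.56, [96.8, 123.9])] [(0.55, [326.9, 163.2])]
S [(0.87, [347.4, 225.6]), (0.79, [388.4, 154.5]), (0.79, [294.7, 220.8]), (0.68, [297.7, 273.2]), (0.63, [267.8, 253.2]), (0.57, [386.9, 208.6])] [(0.92, [387.5, 205.3]), (0.61, [387.1, 157.8])]
```

View pics/h2.png

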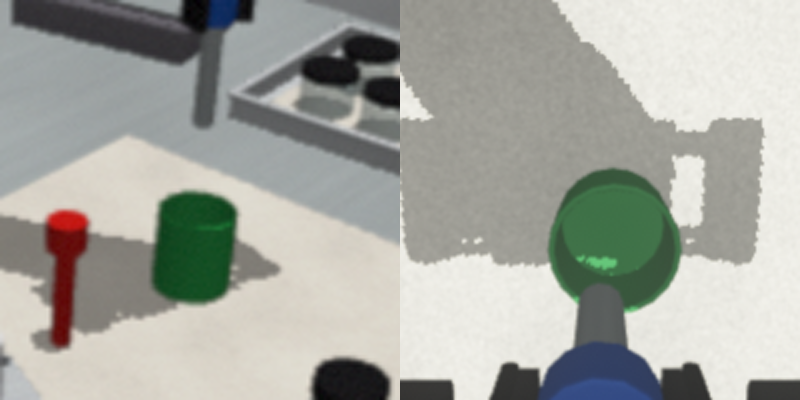

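The tamper's foot, at wrist (321,203), is where predicted. The rim centre at wrist (327,174) suggests the cup is at about (0.544, 0.231). I'll correct to that while descending.

```bash
python3 -m creep '[[0.0035,0.004,0.010,-0.002,0.002,0],[0,0,0.010,0,0,0],[0,0,0.010,0,0,0],[0,0,0.010,0,0,0],[0,0,0,0,0,0]]'; python3 -c "
from h import *
print(ctrl.observe()['force'],togo([.544,.231,.051]))"
```

```text
t: 12.0
tool_pos: [0.5428, 0.2325, 0.1367]
ee_rot: [-3.14, -0.002, 2.866]
force: [-0.2, -0.4, -0.9]
opening: 0.0293
[-0.1913687  -0.43905301 -0.88041579] (array([-0.0017, -0.0009,  0.0857]), array([-0.0019, -0.0023,  0.    ]))
```

```bash
python3 -m creep '[[-0.0015,-0.001,0.008,-0.002,-0.002,0],[0,0,0.010,0,0,0],[0,0,0.010,0,0,0],[0,0,0.010,0,0,0],[0,0,0,0,0,0]]'; python3 -c "
from h import *
print(ctrl.observe()['force'],togo([.544,.231,.051]))"
```

```text
t: 12.5
tool_pos: [0.5441, 0.2305, 0.0949]
ee_rot: [-3.141, -0.0, 2.865]
force: [-0.1, -1.0, -1.6]
opening: 0.0291
[-0.11074267 -1.03343422 -1.60203887] (array([0.0002, 0.0005, 0.0439]), array([-0.0003, -0.0003,  0.    ]))
```

```bash
python3 -m creep '[[0,0,0.008,0,0,0],[0,0,0.008,0,0,0],[0,0,0.008,0,0,0],[0,0,0.007,0,0,0],[0,0,0.005,0,0,0],[0,0,0,0,0,0]]'; python3 -c "
from h import *
print(ctrl.observe()['force'],togo([.544,.231,.050]))"
```

```text
t: 13.1
tool_pos: [0.5443, 0.2307, 0.0558]
ee_rot: [-3.142, 0.0, 2.865]
force: [-0.3, 1.4, -0.8]
opening: 0.0294
[-0.31992155  1.39217823 -0.76005386] (array([0.0004, 0.0002, 0.0058]), array([-0.,  0., -0.]))
```

```bash
python3 -m creep '[[0,0,0.003,0,0,0],[0,0,0.002,0,0,0],[0,0,0.001,0,0,0],[0,0,0,0,0,0]]'
python3 - <<'E'
from h import *
w=read_camera("wrist");S=read_camera("scene")
print(ctrl.observe()['force'],togo([.544,.231,.048]))
print(blobs(S,105,130,100),blobs(S,45,85,100),proj(S,[.544,.231,.097]),proj(S,[.544,.231,.102]))
E
```

```text
t: 13.5
tool_pos: [0.5449, 0.231, 0.0499]
ee_rot: [3.141, 0.001, 2.865]
force: [-0.1, -0.4, -1.2]
opening: 0.0293
[-0.93094772  0.55830309 -0.29634097] (array([ 0.001 , -0.0003,  0.0021]), array([0.001 , 0.0012, 0.    ]))
[(np.int32(102), np.float64(391.6), np.float64(170.5), np.int32(388), np.int32(164), np.int32(9), np.int32(14))] [(np.int32(592), np.float64(387.7), np.float64(195.0), np.int32(376), np.int32(178), np.int32(24), np.int32(32))] [389.59323536 171.09216588] [389.78811225 169.2894739 ]
```

The knob's height puts the foot about 1–3 mm above the cup floor. I'll release it, then retreat straight up.

```bash
python3 -m creep '[[0,0,0,0,0,0],[0,0,0,0,0,0],[0,0,0,0,0,0],[0,0,0,0,0,0],[0,0,0,0,0,0],[0,0,0,0,0,0],[0,0,0,0,0,0]]' 0.4; python3 -c "
from h import *
S=read_camera('scene');print(ctrl.observe()['force'],blobs(S,105,130,100),blobs(S,45,85,100))"
```

```text
t: 14.3
tool_pos: [0.5463, 0.2316, 0.0517]
ee_rot: [3.138, 0.003, 2.865]
force: [-0.3, 0.1, 0.6]
opening: 0.0606
[ 0.73908938 -0.5100813  -0.20756037] [(np.int32(139), np.float64(389.3), np.float64(171.3), np.int32(384), np.int32(165), np.int32(12), np.int32(14))] [(np.int32(594), np.float64(387.7), np.float64(195.1), np.int32(376), np.int32(178), np.int32(24), np.int32(33))]
```

It is standing upright. Retreating.

```bash
python3 -m creep '[[0,0,-0.008,0,0,0],[0,0,-0.010,0,0,0],[0,0,-0.010,0,0,0],[0,0,-0.010,0,0,0],[0,0,-0.015,0,0,0],[0,0,-0.015,0,0,0],[0,0,-0.020,0,0,0],[0,0,-0.020,0,0,0],[0,0,-0.020,0,0,0],[0,0,0,0,0,0],[0,0,0,0,0,0],[0,0,0,0,0,0],[0,0,0,0,0,0]]'
python3 - <<'E'
from h import *
S=read_camera("scene");T=read_camera("top");print(ctrl.observe()["force"],blobs(S,105,130,100),blobs(S,45,85,100),blobs(S,20,33,100))
a=cv2.resize(S["frame"][150:240,340:430],(400,400),interpolation=cv2.INTER_CUBIC)
cv2.imwrite("pics/f.png",np.hstack([a,cv2.resize(T["frame"][140:230,160:250],(400,400),interpolation=cv2.INTER_CUBIC)]))
E
```

```text
t: 15.65
tool_pos: [0.5465, 0.2312, 0.1926]
ee_rot: [3.134, 0.007, 2.865]
force: [-0.3, 0.0, -0.8]
opening: 0.0607
[-0.13420635  0.22401076 -0.16540687] [(np.int32(129), np.float64(389.7), np.float64(171.3), np.int32(385), np.int32(165), np.int32(11), np.int32(14))] [(np.int32(597), np.float64(387.8), np.float64(194.9), np.int32(376), np.int32(178), np.int32(25), np.int32(32))] [(np.int32(84), np.float64(398.5), np.float64(83.5), np.int32(384), np.int32(80), np.int32(31), np.int32(9)), (np.int32(281), np.float64(216.8), np.float64(260.1), np.int32(208), np.int32(251), np.int32(18), np.int32(20))]
```

View pics/f.png

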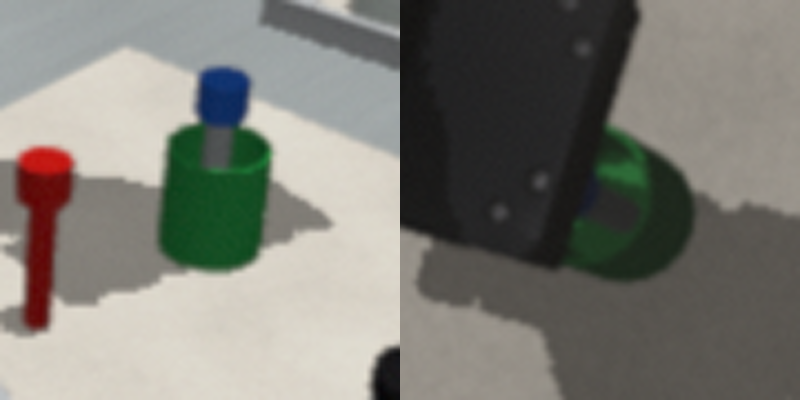

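The tamper stands upright in the upright cup, with its knob at scene (390,171). The gripper is clear and the yellow knob is unchanged at (216.8,260.1), so I'll hand in.

```bash
python3 -c "
from h import *
print(ticket.job_done())"
```

```text
the job is handed in; nothing more can be done
None
```

I drew the blue tamper straight up out of its sleeve, lowered it foot-first into the green cup and let go with the foot about 1–3 mm above the cup's floor. I handed the job in at about 15.7 s; no verdict came back.

**Last checks:**
- The blue tamper stands upright in the cup. Its knob and the cup did not move in the picture between release and the gripper's retreat.
- The cup is upright in its original place.
- The yellow knob is on exactly the same pixel as at the start, (216.8, 260.1).
- The gripper is well above everything, with no significant force on it.

**What disagreed:** the first grasp closed on nothing, just above the knob. The pictures showed the real fingertips about 30 mm higher than the reported TCP. I opened, went about 30 mm lower and gripped the knob properly (opening 29 mm). I used the same offset when lowering into the cup. Straight moves also drifted by up to about 15–20 mm (the most on the way to the cup), so I corrected them along the way.

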